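# True a box corner with the try square and hang the square back

### The arm

A 6-joint arm with a two-finger parallel gripper is mounted at the origin on a cart in front of the work surface, level with it; the furniture and walls round the work are solid. World frame = base frame: x ahead of the robot, y to its left, z up, the work surface at z = 0. Lengths are in mm, angles in rad, forces in N, time in s.
With the tool pointing down it reaches from about 350 to 975 mm from the base axis. Payload 7.1 kg.
Tool frame: the origin (TCP) lies midway between the tips of the shut fingers; the grasp point (between the pads) lies pinch_z behind it (pinch_z is the distance from the TCP to the grasp point, in mm); z points along the fingers, y is the line along which they close (so a half turn about z gives the same grasp; the last joint's range is limited). The gripper opens to 88 mm and grips with 3 to 60 N. Pads are 20 mm wide; open, the fingers measure 115 mm over their backs; the gripper's body (75 mm by 178 mm) begins 61 mm behind the grasp point.
Start: joints at [1.162, 0.423, 1.63, -0, 1.089, -0.019], TCP at [237.47, 578.111, 222.675] pointing down, gripper open.
Joint ranges: [-3, 3], [-0.9, 2.11], [0.09, 2.58], [-1.31, 4.45], [0.11, 2.69], [-2.54, 2.54]. Speed limits (rad/s): [2.39, 2.39, 3.01, 3.14, 3.14, 3.14].

### API

Orientations are given as a rotation vector (axis times angle).
In Python, from workcell import get_obs, get_image, close_job, pinch_z gives the robot as it stands.
- The arm moves only by the tool jog_arm, never from a script. Its argument "commands" is a list of rows, each a list of 3 entries, a list of its own where there are three numbers: the gripper command: -1 is shut, 1 is fully open, values between are in proportion, then the shift along the tool's x, y, z as a fraction of full scale, then the turn, a rotation vector about the tool's x, y, z as a fraction of full scale. In form: [[gripper, [tx, ty, tz], [rx, ry, rz]], ...]. A call has 1 to 10 rows; each row shifts and turns the commanded pose from where the row before left it, along the tool's axes as they then stand; what a row does not reach is not made up. Full scale, the value 1, is 0.1 m for a shift and 45 degrees for a turn. A row lasts 1/10 s, in which the tool goes at most 50 mm and 8.59 degrees, less where a joint would pass 70% of its speed; a pose out of reach is approached as far as the arm can. A call with a number of a shift or a turn outside -1 to 1 is refused whole. A call with a gripper value outside its range is refused whole. The fingers move at their own pace and stop on an object; the grip force is fixed at half the most. Time passes only in rows, so rows that do not move let the fingers close. It gives the time, the measured TCP pose, the force, the opening and the grip force at its end, in the units of the state.
- get_obs(): the state, without advancing time (a new reading comes with each control period).
- get_image(name): name is "scene" or "side" or "wrist"; returns a dict with "image" (400x640x3 uint8, blue, green, red), "z_map" (400x640 float32, mm along the optical axis (not along the pixel's ray), 0 where there is no reading), "intrinsics" (3x3 intrinsics, pixels), "k1" (the pictures are not rectified: a ray, as slopes to the right and down, at radius r is drawn at 1 + k1 r^2 times it, then the intrinsics apply), "eye" and "orientation" of the camera in the world; the wrist camera has in their place "mount" (4x4, takes a point from camera to tool coordinates, whose origin is the TCP and whose axes are the flange's). Camera axes: x right, y down, z forward; pixel columns grow to the right and rows downward; lengths in mm; the calibration is good to about 2 mm. A picture is of the moment at which its call begins: read the wrist's pose just before it.
- close_job(): hands the job in; it is judged then, once.
The state is a dict: "t": time; "qpos": joint angles; "qvel": joint speeds; "joint_torque": joint torques, N m; "ee_pos": TCP position; "orientation": TCP orientation; "ft_force": force on the tool from outside, world axes, zero at the start; "moment": the same for the moment, N m; "width": finger opening in mm; "grasp_force": force on a finger pad.
Only numpy, scipy, OpenCV 4.12 (cv2) and the standard library are available. Lean on these libraries where they do the work, as an engineer would, in place of code of your own. Each camera call takes 0.05 s, during which the arm holds its last target. There are 200 camera calls.

### The job

Take the try square from the rail, where it hangs between the two G clamps, and use it to true the box corner on the sloped stand: with the stock flat on the top board, gently push the blade against the side panel, which has sprung out at its free end, until stock and blade both bear on their faces without a gap and the panel is square to the top board. Then hang the square back over the rail between the clamps, blade down in front as it hung, without knocking the clamps or undoing the corner.

Things in the scene. Friction and masses are not known exactly. Their poses are not given: they have to be found in the camera images.
- try_square: loose try square, an L, 0.17 kg, all in its own frame in mm: wooden stock x 47.5..81.5, y -52..58, z 0..18; steel blade x -85.5..64, y -57.5..-27.5, z 0..12. Working faces: stock x = 47.5 (looks to -x), blade edge y = -27.5 (looks to +y). Hangs at first with own x up, own y along the rail's +x. Grip the stock across its 18 mm (z). Mass centre x 31, y -17
- inner_corner (a point): point on the square where the stock's working face meets the blade's working edge, mid thickness; own (47.5, -27.5, 9) mm
- stock_end (a point): free end of the stock's working face, own (47.5, 57.5, 9) mm
- blade_tip (a point): free end of the blade's working edge, own (-85.5, -27.5, 9) mm
- top_board: fixed board of the corner, 115x70x15 mm, on a screwed-down sloped stand. Origin on the corner's outer edge, mid width. Own z out of its upper face (z = 0), 30 degrees from vertical; y along the edge; x out of the corner past the panel. Upper face x -115..0, y -35..35 mm, falling away from the edge. Laid on it, the square's x is along this z, the square's y along this -x
- panel_face: side panel of the corner, 14x70x110 mm: outer face own x = 0, own z -1 to -111 mm; origin on its hinge line at the outer face, 16 mm below the board's upper face. At joint 0 its axes are parallel to the top board's and its outer face is level with the board's end (top board x = 0)
- side_panel (a joint): angle of the side panel about its top edge: 0 is square to the top board; positive, free end sprung outward (starts 0.06 to 0.14 rad); negative, pushed in too far. A stiff dry joint (0.22 N m friction, about 2 N at the free end), no spring, no stop at square: stays where left
- rail: fixed tool rail, origin on the bench beneath its middle: wooden bar 30 mm wide (x +-15), 230 mm long (own y), top at 175 mm, on two posts with feet. Front is its own -x side
- rail_place (a point): middle of the rail's top, 175 mm above the bench: the square's place, the stock lying across the rail and the blade hanging down before the front edge (rail x = -15 mm)
- g_clamp_right: loose G clamp, 14 mm thick, 0.4 kg, straddling the rail 52 mm to the -y side of the square's place; its back stands 20 mm over the rail. Origin 41 mm below the rail top
- g_clamp_left: the like G clamp 52 mm to the +y side

How it is judged:
By the outcome, as a careful person would: the job done as asked, in the order asked, and still so for the second after the job is handed in, with the robot touching nothing.
It also fails if it takes over 54 s, if anything falls off the work surface, if the arm or the gripper's body presses on something with over 40 N, if the wrist force passes 120 N, or if a joint passes its speed limit or range.

## Working session

There is one attempt and no reset: what is moved stays moved. The work goes in short steps, Python scripts to look and compute and a tool call to move; the robot and the scene stay as the last step left them, time stands still between calls to the robot, and variables do not carry over. Pictures are saved under pics/ and viewed, at most 10 in all, crops included, and the job is handed in when it is done.

Besides the shell and the picture viewer there is one more tool, called after "Request:" by a JSON object that holds its "api" and its "payload". jog_arm: Moves the arm, as the interface text tells. Its arguments: {"type":"object","properties":{"commands":{"type":"array","items":{"type":"array"}}},"required":["commands"]}

```bash
ls; mkdir -p pics
cat > h.py <<'E'
import numpy as np, cv2
from scipy.spatial.transform import Rotation as R
from workcell import get_obs, get_image, close_job, pinch_z
def cam(name):
    o=get_obs(); d=get_image(name)
    if 'mount' in d:
        T=np.eye(4); T[:3,:3]=R.from_rotvec(o['orientation']).as_matrix(); T[:3,3]=o['ee_pos']
        d['M']=T@np.array(d['mount'])
    else:
        M=np.eye(4); q=np.array(d['orientation'])
        M[:3,:3]=R.from_rotvec(q).as_matrix() if q.size==3 else (q if q.size==9 else R.from_quat(q).as_matrix()); M[:3,3]=d['eye']; d['M']=M
    return d
def slopes(d,uv):
    K=np.array(d['intrinsics']); return cv2.undistortPoints(np.float64(uv).reshape(-1,1,2),K,np.array([d['k1'],0,0,0.])).reshape(-1,2)
def cloud(d):
    h,w=d['z_map'].shape; g=np.stack(np.meshgrid(np.arange(w),np.arange(h)),-1).reshape(-1,2)
    s=slopes(d,g); z=d['z_map'].reshape(-1,1); P=np.hstack([s*z,z])@d['M'][:3,:3].T+d['M'][:3,3]
    P[z[:,0]==0]=np.nan; return P.reshape(h,w,3)
E
python3 - <<'E'
from h import *
print(get_obs(),pinch_z if not callable(pinch_z) else pinch_z())
for n in("scene","side"):
    d=cam(n); cv2.imwrite(f'pics/{n}.png',d['image']); print(n,d['eye'],d['orientation'],d['intrinsics'],d['k1'])
    np.savez(f'{n}.npz',P=cloud(d),im=d['image'])
E
```

```text
pics
{'t': 0.0, 'qpos': array([ 1.16201532e+00,  4.23851936e-01,  1.63067998e+00, -7.49364524e-06,
        1.08858578e+00, -1.89783032e-02]), 'qvel': array([-1.54047175e-03, -5.45019954e-04,  9.78352597e-05, -1.52937460e-04,
       -2.34977363e-03,  5.56728089e-05]), 'joint_torque': array([ 3.66845386e-03, -5.44633555e+01, -2.73664802e+01,  6.46506669e-02,
        2.28475366e-02, -1.00884895e-04]), 'ee_pos': array([237.25053317, 577.6242255 , 221.89870301]), 'orientation': array([-6.08364508e-01, -3.08180119e+00,  2.34291818e-03]), 'ft_force': array([-0.32023889,  0.26824726, -0.6404422 ]), 'moment': array([-0.01258289, -0.04168091, -0.00469485]), 'grasp_force': 0.0, 'width': 87.73315034166896} 18.700000000000003
scene [-41.64953884 496.29465629 583.8262148 ] [-1.22999391  2.08622399 -1.12575704] [[432.86474529   0.         315.16263543]
 [  0.         432.86474529 201.85061568]
 [  0.           0.           1.        ]] -0.07887591203155234
side [484.99790411 914.40645875 520.38609607] [-0.13501712  2.64360236 -1.56793327] [[413.9545967    0.         315.04328977]
 [  0.         413.9545967  202.22907309]
 [  0.           0.           1.        ]] -0.10775613122256798
```

View pics/scene.png

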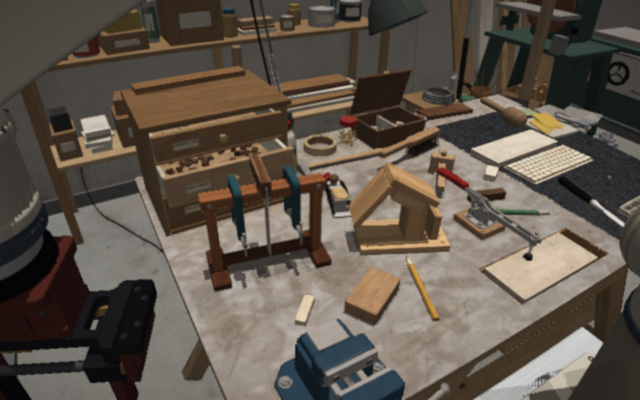

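View pics/side.png

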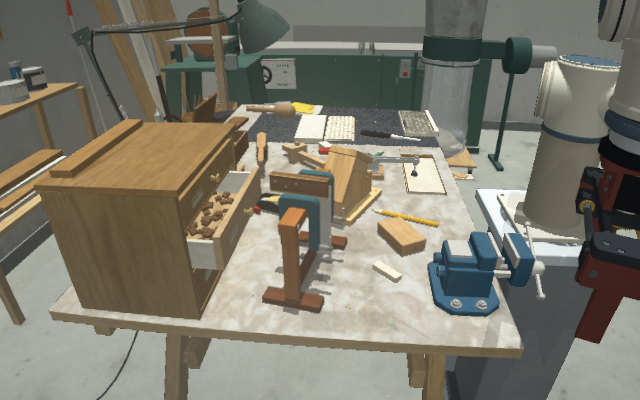

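The scene view shows the rail at (205..325, 175..285), with the square at (262, 150..250) between blue clamps at (237, 205) and (291, 190). The corner stand is at (400, 210). The side view shows the rail end-on at (300, 180..300), with the square's stock at (300, 183).

Run:
```python
from h import *
for n,boxes in (("scene",dict(rail=(190,145,335,290),stand=(345,160,455,255))),("side",dict(rail=(255,165,350,315),stand=(325,140,385,225)))):
    z=np.load(n+'.npz'); P,im=z['P'],z['im']
    for k,(a,b,c,e) in boxes.items():
        cr=cv2.resize(im[b:e,a:c],None,fx=4,fy=4,interpolation=cv2.INTER_CUBIC)
        cv2.imwrite(f'pics/{n}_{k}.png',cr)
S=np.load('scene.npz');P=S['P']
for uv in [(210,195),(225,190),(310,182),(325,178),(237,182),(291,172),(255,155),(262,155),(262,180),(268,187),(267,250),(222,283),(325,262),(388,170),(370,200),(400,190),(432,205),(405,245),(360,248)]:
    print(uv,P[uv[1],uv[0]].round(1))
a=cv2.imread('pics/scene_rail.png');b=cv2.imread('pics/scene_stand.png');h=max(a.shape[0],b.shape[0])
a=cv2.resize(a,None,fx=.7,fy=.7);b=cv2.resize(b,None,fx=.85,fy=.85);h=max(a.shape[0],b.shape[0])
f=lambda x:cv2.copyMakeBorder(x,0,h-x.shape[0],0,0,cv2.BORDER_CONSTANT)
cv2.imwrite('pics/c1.png',np.hstack([f(a),f(b)])); print(a.shape,b.shape)
```

```text
(210, 195) [590.6 343.5 177.9]
(225, 190) [597.1 314.1 175.8]
(310, 182) [549.2 168.9 176.3]
(325, 178) [773.1   1.2  21.4]
(237, 182) [582.5 295.4 194.7]
(291, 172) [567.2 198.2 196. ]
(255, 155) [632.  239.9 210.9]
(262, 155) [696.4 200.2 171.5]
(262, 180) [544.5 263.8 209.8]
(268, 187) [535.3 257.5 199.1]
(267, 250) [569.8 252.9  33.7]
(222, 283) [543.3 356.8  15.3]
(325, 262) [506.1 157.7  12. ]
(388, 170) [527.8   6.8 169. ]
(370, 200) [521.3  49.1 115.8]
(400, 190) [490.5   2.7 142.4]
(432, 205) [456.4 -55.9 108.9]
(405, 245) [466.3 -10.5  17.8]
(360, 248) [510.1  71.5  10.5]
(406, 406, 3) (323, 374, 3)
```

View pics/c1.png

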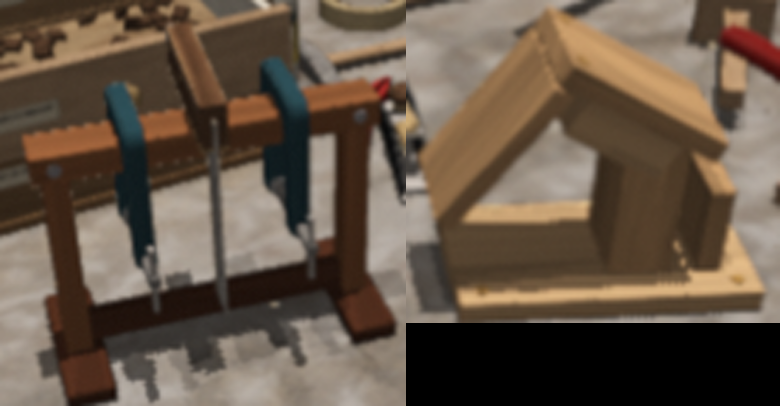

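The crop shows the stock lying across the rail with its top at z≈209 and the blade hanging in front. The corner's apex is near (388, 167), with the top board falling to the right and the panel to the left. Next I fit these from the depth clouds.

```bash
cat >> h.py <<'E'
def rect(Q):
    c=cv2.minAreaRect(np.float32(Q)); return np.round(c[0],1),np.round(c[1],1),round(c[2],1)
def plane(P,m):
    # robust fit
    Q=P[m]
    for _ in range(6):
        c=Q.mean(0); n=np.linalg.svd(Q-c,full_matrices=False)[2][2]; r=np.abs((Q-c)@n); Q=Q[r<max(2.5*np.median(r),1)]
    return c,n*np.sign(n[2]),len(Q),r.std()
E
python3 - <<'E'
from h import *
for n in("scene","side"):
    P=np.load(n+'.npz')['P']; x,y,z=np.moveaxis(P,-1,0)
    reg=(x>480)&(x<700)&(y>120)&(y<400)
    for lab,m in (("stocktop",reg&(abs(z-209)<6)&(y>200)&(y<300)),("clamps",reg&(abs(z-195)<4)),("railtop",reg&(abs(z-176)<3)&(x<640))):
        m=m.astype(np.uint8); nn,l,st,c=cv2.connectedComponentsWithStats(m)
        for i in range(1,nn):
            if st[i,4]>25: 
                Q=P[l==i]; print(n,lab,st[i],Q.mean(0).round(1),rect(Q[:,:2]))
    reg=(x>400)&(x<620)&(y>-100)&(y<120)&(z>35)
    # normals via local differences
    dx=cv2.blur(np.nan_to_num(np.roll(P,-2,1)-np.roll(P,2,1)).astype(np.float32),(3,3)); dy=cv2.blur(np.nan_to_num(np.roll(P,-2,0)-np.roll(P,2,0)).astype(np.float32),(3,3))
    N=np.cross(dx,dy); N/=np.linalg.norm(N,axis=2,keepdims=True)+1e-9; N*=np.sign(N[...,2:]+1e-9)
    for lab,m in (("top",reg&(abs(N[...,2]-.866)<.1)&(N[...,1]<-.2)),("panel",reg&(abs(N[...,2]-.5)<.15)&(N[...,1]>.6))):
        if m.sum()>50:
            nn,l,st,cc=cv2.connectedComponentsWithStats(m.astype(np.uint8)); i=1+st[1:,4].argmax(); m=l==i
            c,nv,k,s=plane(P,m); print(n,lab,st[i],c.round(1),nv.round(4),k,s.round(2))
            Q=P[m]; print(Q.min(0).round(),Q.max(0).round())
E
```

```text
scene stocktop [249 153  23  34 374] [582.1 251.9 209.2] (array([589.9, 249.4]), array([ 18.5, 112.3]), 78.3)
scene clamps [250 162  22  31  81] [558.6 259.8 195.2] (array([584.8, 258.8]), array([ 17.2, 106.8]), 88.4)
scene clamps [283 165  18  20 163] [561.9 200.1 195.1] (array([565.3, 198.8]), array([14.3, 65. ]), 80.8)
scene clamps [227 174  15  21 174] [578.7 302.7 195.2] (array([582.1, 301.5]), array([14.2, 62. ]), 80.4)
scene railtop [298 173  28  13 241] [558.6 160.6 176.5] (array([561. , 160.7]), array([48.7, 32.7]), 81.3)
scene railtop [272 174  29  20 215] [563.9 217.7 176.5] (array([564.3, 219.5]), array([69.1, 40.4]), 0.2)
scene railtop [240 181  20  16 181] [578.4 275.7 176.4] (array([582.5, 274.9]), array([30. , 38.2]), 77.3)
scene railtop [198 187  36  16 355] [588.5 335.7 176.4] (array([590.3, 335.6]), array([57.3, 43.3]), 79.7)
scene railtop [234 200   9   5  28] [550.3 307.6 175.7] (array([550.4, 307.9]), array([14. ,  5.7]), 62.0)
scene top [387 162  48  37 529] [502.6 -32.9 148.5] [-0.2115 -0.4494  0.8679] 512 0.24
[456. -92. 120.] [551.  17. 175.]
scene panel [35
[... 389 characters left out ...]
58.6]), array([ 14.8, 113.6]), 84.2)
side clamps [281 194  37   8 179] [582.1 304.2 193.3] (array([582.8, 302.8]), array([15.7, 64.1]), 81.7)
side railtop [315 168  15   4  42] [557.5 145.6 174.6] (array([557.5, 144.9]), array([14.5, 28.5]), 75.8)
side railtop [273 189  59  10 132] [583.4 259.3 176.5] (array([585.8, 259.2]), array([  9.9, 109.1]), 82.6)
side railtop [279 203  41  24 435] [588.2 330.5 175. ] (array([586.2, 334.3]), array([64.2, 70.7]), 84.9)
side top [331 145  40  14 110] [505.7   2.6 161.9] [-0.2178 -0.4364  0.873 ] 110 0.97
[457. -50. 126.] [551.  27. 172.]
side panel [329 156  25  44 501] [525.   41.4 122.9] [0.3785 0.7334 0.5647] 435 0.66
[498.   9.  72.] [554.  82. 153.]
```

Run:
```python
from h import *
d=cam('wrist'); print(np.round(d['mount'],3), d['intrinsics'],d['k1'])
g={}
for n in("scene","side"):
    P=np.load(n+'.npz')['P'].reshape(-1,3)
    for p in P[np.isfinite(P).all(1)]:
        k=(int(p[0]//40),int(p[1]//40)); g[k]=max(g.get(k,0),p[2])
print('y:',[j*40 for j in range(-3,17)])
for i in range(9,22): print(i*40,[int(g.get((i,j),-1)) for j in range(-3,17)])
h=np.array([.4253,.9051]); xb=np.r_[.866*h,.5]; zb=np.r_[-.5*h,.866]; yb=np.r_[-h[1],h[0],0]
for n in("scene","side"):
    P=np.load(n+'.npz')['P']; x,y,z=np.moveaxis(P,-1,0); reg=(x>400)&(x<620)&(y>-120)&(y<60)&(z>90)
    c=np.array([502.6,-32.9,148.5]); Q=P[reg]-c; Q=Q[abs(Q@zb)<2.5]; 
    a=Q@xb; b=Q@yb; print(n,np.percentile(a,[0,1,3,50,97,99,100]).round(1),np.percentile(b,[0,1,3,50,97,99,100]).round(1))
    print(rect(np.c_[a,b]), np.mean(Q@zb))
```

```text
[[ 1.00000e-03 -9.61000e-01 -2.76000e-01  7.49810e+01]
 [ 1.00000e+00  1.00000e-03  1.00000e-03  2.17000e-01]
 [-0.00000e+00 -2.76000e-01  9.61000e-01 -1.62071e+02]
 [ 0.00000e+00  0.00000e+00  0.00000e+00  1.00000e+00]] [[351.68579634   0.         316.25126542]
 [  0.         351.68579634 200.08147217]
 [  0.           0.           1.        ]] -0.04147759654912173
y: [-120, -80, -40, 0, 40, 80, 120, 160, 200, 240, 280, 320, 360, 400, 440, 480, 520, 560, 600, 640]
360 [4, 4, 3, 13, 32, 34, 33, 33, 4, 14, 3, 3, 4, 4, -1, -1, -1, -1, -1, -1]
400 [19, 18, 3, 12, 29, 34, 33, 31, 14, 15, 4, 4, 41, 5, -1, -1, -1, -1, -1, -1]
440 [119, 138, 156, 153, 4, 4, 4, 3, 14, 13, 16, 4, 4, 3, -1, -1, -1, -1, -1, -1]
480 [126, 147, 169, 174, 141, 81, 17, 17, 123, 3, 4, 6, 4, 4, -1, -1, -1, -1, -1, -1]
520 [0, 151, 174, 174, 127, 77, 178, 196, 197, 210, 196, 17, 17, 7, -1, -1, -1, -1, -1, -1]
560 [4, 5, 19, 143, 103, 4, 178, 197, 197, 211, 198, 179, 177, 3, -1, -1, -1, -1, -1, -1]
600 [4, 4, 3, 42, 10, 5, 18, 188, 211, 211, 197, 178, 177, 3, -1, -1, -1, -1, -1, -1]
640 [442, 0, 38, 48, 47, 4, 5, 5, 211, 210, 4, 17, 4, 3, -1, -1, -1, -1, -1, -1]
680 [471, 438, 37, 39, 28, 4, 173, 173, 173, 173, 171, 171, 171, 170, -1, -1, -1, -1, -1, -1]
720 [488, 436, 41, 38, 19, 260, 261, 261, 261, 261, 261, 261, 261, 262, -1, -1, -1, -1, -1, -1]
760 [488, 452, 22, 21, 3, 260, 261, 261, 261, 261, 261, 261, 261, 260, -1, -1, -1, -1, -1, -1]
800 [457, 454, 5, 22, -1, 261, 262, 261, 261, 261, 262, 261, 260, 261, -1, -1, -1, -1, -1, -1]
840 [454, 454, 19, 100, 158, 261, 262, 262, 262, 261, 261, 261, 261, 261, -1, -1, -1, -1, -1, -1]
scene [-64.  -62.1 -59.5  -2.   51.1  51.9  53. ] [-36.1 -34.7 -32.8   4.8  34.4  35.   37.5]
(array([-5.5,  0.7]), array([117.1,  73.1]), 0.9) -0.17220708218161193
side [-57.7 -55.5 -50.9  47.9  50.9  51.3  51.5] [-31.  -30.9 -30.8  11.   33.9  34.   34.1]
(array([ 8.6, 22.2]), array([ 51.3, 124.4]), 57.9) -2.199544446632955
```

Request:
{"api": "jog_arm", "payload": {"commands": [[0, [0, 0, -0.4], [0, 0, -0.122]], [0, [0, 0, -0.3], [0, 0, -0.122]], [0, [-0.34, -0.21, 0], [0, 0, 0]], [0, [-0.34, -0.21, 0], [0, 0, 0]], [0, [-0.34, -0.21, 0], [0, 0, 0]], [0, [-0.34, -0.21, 0], [0, 0, 0]], [0, [-0.34, -0.21, 0], [0, 0, 0]], [0, [-0.34, -0.21, 0], [0, 0, 0]], [0, [-0.34, -0.21, 0], [0, 0, 0]], [0, [-0.34, -0.21, 0], [0, 0, 0]]]}}

```text
t: 1.15
ee_pos: [471.9, 358.5, 292.5]
orientation: [-0.311, -3.126, 0.0]
ft_force: [-0.6, 0.2, -0.2]
width: 43.8
grasp_force: 0.0
```

Request:
{"api": "jog_arm", "payload": {"commands": [[0, [-0.34, -0.21, 0], [0, 0, 0]], [0, [-0.34, -0.21, 0], [0, 0, 0]], [0, [-0.34, -0.21, 0], [0, 0, 0]], [0, [-0.34, -0.21, 0], [0, 0, 0]], [0, [0, 0, 0], [0, 0, 0]]]}}

```text
t: 1.65
ee_pos: [590.6, 247.4, 292.2]
orientation: [0.317, 3.125, -0.001]
ft_force: [-0.0, 0.9, -0.5]
width: 44.2
grasp_force: 0.0
```

Run:
```python
from h import *
o=get_obs(); print(o['t'],o['ee_pos'],o['orientation'],o['qpos'],o['ft_force'])
d=cam('wrist'); P=cloud(d); cv2.imwrite('pics/w1.png',d['image']); x,y,z=np.moveaxis(P,-1,0)
reg=(x>480)&(x<700)&(y>120)&(y<400)
for lab,m in (("stocktop",reg&(abs(z-209)<6)),("clamps",reg&(abs(z-195)<5)),("railtop",reg&(abs(z-175)<5)&(x<640))):
    nn,l,st,c=cv2.connectedComponentsWithStats(m.astype(np.uint8))
    for i in range(1,nn):
        if st[i,4]>200: Q=P[l==i]; print(lab,st[i],np.median(Q,0).round(1),rect(Q[:,:2]))
```

```text
1.65 [590.64621655 247.43686379 292.18273604] [ 3.17101196e-01  3.12478959e+00 -1.35020530e-03] [ 3.78667911e-01  3.78967545e-01  1.52939242e+00 -1.17748267e-03
  1.23296056e+00 -9.89472282e-01] [-0.00808543  0.94525651 -0.4909733 ]
stocktop [ 307  129   26  143 3500] [585.7 251.1 208.1] (array([590.3, 250.4]), array([ 18. , 108.6]), 78.5)
clamps [ 375  134   20   86 1527] [582.5 301.8 194.1] (array([584.6, 302.2]), array([14.2, 66.7]), 80.3)
clamps [ 236  139   26   85 1543] [565.4 200.1 194.1] (array([567.3, 199.5]), array([14.3, 66.5]), 80.4)
railtop [ 241  134   67   63 1807] [571.2 223.6 175.1] (array([561.4, 219.9]), array([51.3, 51.3]), 78.0)
railtop [ 394  154   64   39 2297] [591.  337.8 175.1] (array([592.1, 338. ]), array([51.9, 30.5]), 80.8)
railtop [ 333  157   41   38 1468] [581.4 279.5 175.1] (array([581.8, 279.5]), array([32.2, 31.5]), 80.1)
railtop [ 175  161   66   39 2245] [561.7 163.3 175.1] (array([562.5, 163. ]), array([51.5, 30.5]), 80.2)
```

View pics/w1.png

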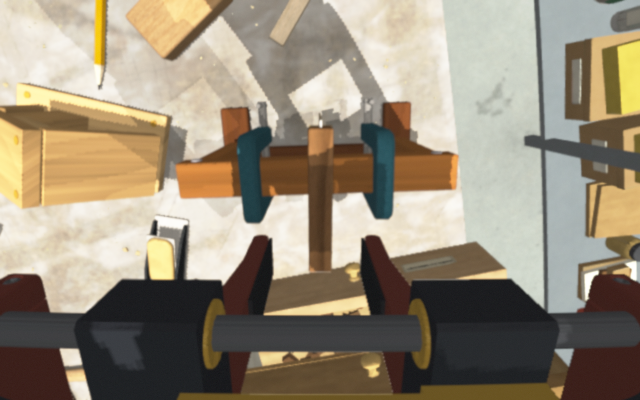

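Stock is at (320, 200), clamps at (252, 175) and (380, 170), and the fingers are astride the line. The fits agree with the given sizes: stock 18x109, rail 30.5 wide, clamps 104 apart. I'll go down and grip.

Request:
{"api": "jog_arm", "payload": {"commands": [[0, [0.139, 0.029, 0.3], [0, 0, 0]], [0, [0, 0, 0.3], [0, 0, 0]], [0, [0, 0, 0.25], [0, 0, 0]], [0, [0, 0, 0.2], [0, 0, 0]], [0, [0, 0, 0.087], [0, 0, 0]], [0, [0, 0, 0], [0, 0, 0]], [-1, [0, 0, 0], [0, 0, 0]], [-1, [0, 0, 0], [0, 0, 0]], [-1, [0, 0, 0], [0, 0, 0]], [-1, [0, 0, 0], [0, 0, 0]]]}}

```text
t: 2.7
ee_pos: [575.2, 256.3, 179.9]
orientation: [0.311, 3.125, 0.001]
ft_force: [-0.5, -1.8, 4.8]
width: 17.9
grasp_force: 30.0
```

Request:
{"api": "jog_arm", "payload": {"commands": [[-1, [0, 0, 0], [0, 0, 0]], [-1, [0, 0, 0], [0, 0, 0]]]}}

```text
t: 2.9
ee_pos: [575.2, 256.3, 179.9]
orientation: [0.311, 3.125, 0.001]
ft_force: [-0.9, -1.3, 5.4]
width: 17.4
grasp_force: 30.0
```

Request:
{"api": "jog_arm", "payload": {"commands": [[-1, [0, 0, -0.05], [0, 0, 0]], [-1, [0, 0, -0.15], [0, 0, 0]], [-1, [0, 0, -0.3], [0, 0, 0]], [-1, [0, 0, -0.3], [0, 0, 0]], [-1, [0, 0, -0.3], [0, 0, 0]], [-1, [0, 0, -0.3], [0, 0, 0]], [-1, [0, 0, -0.3], [0, 0, 0]], [-1, [0.3, 0, 0], [0, 0, 0]], [-1, [0.3, 0, 0], [0, 0, 0]], [-1, [0, 0, 0], [0, 0, 0]]]}}

```text
t: 3.9
ee_pos: [513.2, 268.5, 350.2]
orientation: [-0.308, -3.126, -0.001]
ft_force: [-0.1, 0.8, -2.2]
width: 17.9
grasp_force: 30.0
```

```bash
cat >> h.py <<'E'
H=np.array([.4253,.9051]); XB=np.r_[.866*H,.5]; ZB=np.r_[-.5*H,.866]; YB=np.r_[-H[1],H[0],0]
O=np.array([521.3,8.1,174.5]); RB=np.c_[XB,-YB,-ZB]
def delta(p,Rt=None):
    o=get_obs(); Rc=R.from_rotvec(o['orientation'])
    Rt=R.from_matrix(Rt) if Rt is not None else Rc
    rv=(Rc.inv()*Rt).as_rotvec(); 
    print('t',round(o['t'],2),'pos',o['ee_pos'].round(1),'F',o['ft_force'].round(1),'w',o['width'].round(1)); print('turn frac',(rv/np.deg2rad(45)).round(3),'deg',np.rad2deg(np.linalg.norm(rv)).round(1))
    d=np.array(p)-o['ee_pos']; print('shift now-axes',(Rc.inv().apply(d)/100).round(3),'target-axes',(Rt.inv().apply(d)/100).round(3))
E
python3 - <<'E'
from h import *
# square: own y=-13 at TCP x, own x ~52 at TCP; corner at board (40,0,40): TCP = O + XB*(ox - 14.5)+ZB*(oz+4.5)
p=O+XB*(40-14.5)+ZB*(30+4.5); print(p)
delta(p,RB)
d=cam('wrist'); cv2.imwrite('pics/w2.png',d['image'])
d=cam('side'); P=cloud(d); x,y,z=np.moveaxis(P,-1,0)
o=get_obs(); T=R.from_rotvec(o['orientation'])
L=T.inv().apply((P.reshape(-1,3)-o['ee_pos'])).reshape(P.shape)
m=(abs(L[...,1])<14)&(L[...,0]>-90)&(L[...,0]<70)&(L[...,2]>-35)&(L[...,2]<150)
nn,l,st,c=cv2.connectedComponentsWithStats(m.astype(np.uint8)); i=1+st[1:,4].argmax(); Q=L[l==i]; print(st[i],np.percentile(Q,[0,2,50,98,100],axis=0).round(1))
np.save('Q.npy',Q)
for a in range(-30,150,10):
    q=Q[abs(Q[:,2]-a)<5]; 
    if len(q): print(a,len(q),q.min(0).round(1),q.max(0).round(1))
E
```

```text
[523.3554749  12.4743483 217.127    ]Traceback (most recent call last):
  File "<stdin>", line 4, in <module>
  File "h.py", line 33, in delta
    print('t',round(o['t'],2),'pos',o['ee_pos'].round(1),'F',o['ft_force'].round(1),'w',o['width'].round(1)); print('turn frac',(rv/np.deg2rad(45)).round(3),'deg',np.rad2deg(np.linalg.norm(rv)).round(1))
                                                                                        ^^^^^^^^^^^^^^^^
AttributeError: 'float' object has no attribute 'round'
```

```bash
sed -i "s/,'w',o\['width'\].round(1)/,'w',round(o['width'],1)/" h.py
python3 - <<'E'
from h import *
p=O+XB*(40-14.5)+ZB*(30+4.5); delta(p,RB)
for n in("side","scene"):
    d=cam(n); P=cloud(d)
    o=get_obs(); T=R.from_rotvec(o['orientation'])
    L=T.inv().apply((P.reshape(-1,3)-o['ee_pos'])).reshape(P.shape)
    m=(abs(L[...,1])<14)&(L[...,0]>-90)&(L[...,0]<70)&(L[...,2]>-35)&(L[...,2]<150)
    nn,l,st,c=cv2.connectedComponentsWithStats(m.astype(np.uint8)); i=1+st[1:,4].argmax(); Q=L[l==i]; print(n,st[i])
    for a in range(-30,150,10):
        q=Q[abs(Q[:,2]-a)<5]; 
        if len(q): print(a,len(q),np.percentile(q,3,axis=0).round(1),np.percentile(q,97,axis=0).round(1))
E
```

```text
t 3.9 pos [513.2 268.5 350.2] F [-0.1  0.8 -2.2] w 17.9
turn frac [-0.603  0.471  2.249] deg 106.9
shift now-axes [-0.601 -2.492  1.329] target-axes [-2.635  1.181  0.015]
side [ 299   78   72  103 2692]
-30 260 [-65.3 -10.3 -32.4] [ 39.1  11.2 -25.2]
-20 356 [-66.3   2.8 -24.6] [ 40.4  11.1 -15.3]
-10 355 [-66.2   1.1 -14.7] [42.8 10.9 -5.4]
0 385 [-65.7   1.2  -4.8] [43.4 10.4  4.7]
10 102 [15.2 -1.1  5.4] [44.3  3.3 14.6]
20 120 [15.5 -1.3 15.3] [44.3  3.1 24.6]
30 114 [16.1 -1.3 25.4] [44.6  2.8 34.7]
40 111 [16.1 -1.2 35.1] [44.7  2.8 44.6]
50 112 [16.5 -1.  45.3] [44.2  3.  54.5]
60 108 [16.7 -0.8 55.5] [44.7  2.5 64.9]
70 107 [15.5 -0.5 65.6] [45.   2.4 74.6]
80 100 [15.6 -0.7 75.3] [44.   2.9 84.7]
90 103 [15.9 -0.8 85.5] [44.5  3.1 94.6]
100 102 [16.2 -1.2 95.3] [ 44.9   3.1 104.8]
110 92 [ 16.5  -0.9 105.5] [ 43.7   3.2 114.7]
120 93 [ 16.8  -1.1 115.3] [ 44.2   2.9 124.6]
130 72 [ 17.2  -0.9 125.4] [ 44.8   3.2 133. ]
scene [ 253   73   22  126 1130]
-30 330 [-50.8 -12.  -33.5] [ 40.1  12.1 -25.8]
-20 146 [ 10.   -8.  -24.8] [ 42.4  12.7 -15.4]
-10 144 [ 10.3  -9.2 -14.6] [45.1 13.4 -5.2]
0 119 [ 9.1 -8.6 -4.6] [45.6 12.5  4.1]
10 25 [21.8 -1.2  6.4] [45.7  1.  14.6]
20 37 [19.4 -1.1 15.4] [45.4  1.  24.9]
30 34 [17.4 -0.8 26.2] [45.   1.  34.8]
40 32 [16.7 -1.5 36.1] [45.9  0.9 44.2]
50 33 [18.7 -1.4 45.9] [45.8  0.8 54.7]
60 35 [15.4 -0.8 55.1] [45.7  0.7 64.4]
70 27 [19.5 -0.8 65.7] [44.7  0.7 74.7]
80 32 [17.5 -1.3 75.6] [45.9  0.5 84.8]
90 31 [17.1 -1.2 85.5] [45.   0.6 94.1]
100 29 [16.  -0.8 95.2] [ 45.    0.5 104.9]
110 28 [ 18.7  -1.5 105.5] [ 45.8   0.6 114.4]
120 30 [ 16.5  -1.4 115.6] [ 45.2   0.4 124.5]
130 18 [ 13.9  -1.  125.4] [ 44.5   0.4 131.2]
```

The square is held firmly, with the blade edge about 15.5 mm along tool +x and the tip about 133 mm below the TCP. I'll carry it over and turn it to the board's attitude.

Request:
{"api": "jog_arm", "payload": {"commands": [[-1, [-0.04, -0.37, -0.03], [0, 0, 0]], [-1, [-0.04, -0.37, -0.03], [0, 0, 0]], [-1, [-0.04, -0.37, -0.03], [0, 0, 0]], [-1, [-0.04, -0.37, -0.03], [0, 0, 0]], [-1, [0, 0, 0], [-0.0402, 0.0314, 0.15]], [-1, [0, 0, 0], [-0.0402, 0.0314, 0.15]], [-1, [0, 0, 0], [-0.0402, 0.0314, 0.15]], [-1, [0, 0, 0], [-0.0402, 0.0314, 0.15]], [-1, [0, 0, 0], [-0.0402, 0.0314, 0.15]], [-1, [0, 0, 0], [-0.0402, 0.0314, 0.15]]]}}

```text
t: 5.0
ee_pos: [503.7, 119.2, 361.2]
orientation: [-1.324, -2.693, -0.302]
ft_force: [0.4, 0.0, -2.2]
width: 17.9
grasp_force: 30.0
```

Request:
{"api": "jog_arm", "payload": {"commands": [[-1, [0, 0, 0], [-0.0402, 0.0314, 0.15]], [-1, [0, 0, 0], [-0.0402, 0.0314, 0.15]], [-1, [0, 0, 0], [-0.0402, 0.0314, 0.15]], [-1, [0, 0, 0], [-0.0402, 0.0314, 0.15]], [-1, [0, 0, 0], [-0.0402, 0.0314, 0.15]], [-1, [0, 0, 0], [-0.0402, 0.0314, 0.15]], [-1, [0, 0, 0], [-0.0402, 0.0314, 0.15]], [-1, [0, 0, 0], [-0.0402, 0.0314, 0.15]], [-1, [0, 0, 0], [-0.0402, 0.0314, 0.15]], [-1, [0, 0, 0], [0, 0, 0]]]}}

```text
t: 6.0
ee_pos: [502.5, 119.0, 360.8]
orientation: [-2.361, -1.493, -0.632]
ft_force: [-0.3, 0.7, -1.5]
width: 17.3
grasp_force: 30.0
```

Run:
```python
from h import *
p=O+XB*(40-15.5)+ZB*(30+4.5); delta(p,RB); print(get_obs()['qpos'].round(2))
# recheck board & panel with fresh scene view and wrist
for n in("wrist","scene"):
    d=cam(n); P=cloud(d); cv2.imwrite(f'pics/{n}3.png',d['image'])
    L=(P-O)@np.c_[XB,YB,ZB]
    m=(abs(L[...,2])<4)&(L[...,0]>-125)&(L[...,0]<10)&(abs(L[...,1])<45)
    Q=L[m]; 
    if len(Q)>50:
        c,nv,k,s=plane(P,m); print(n,'top n',nv.round(4),k,'zoff',np.median(Q[:,2]).round(2),rect(Q[:,:2]))
    m=(L[...,2]<-25)&(L[...,2]>-120)&(abs(L[...,1])<30)&(L[...,0]>-3)&(L[...,0]<22)
    if m.sum()>50:
        q=L[m]; f=np.polyfit(q[:,2],q[:,0],1); print(n,'panel',m.sum(),f.round(4),'at -16:',np.polyval(f,-16).round(2), 'ang',-np.arctan(f[0]).round(4))
```

```text
t 6.0 pos [502.5 119.  360.8] F [-0.3  0.7 -1.5] w 17.3
turn frac [ 0.002  0.001 -0.004] deg 0.2
shift now-axes [-1.484  0.645  0.809] target-axes [-1.487  0.642  0.807]
[-0.07  0.02  1.92  0.56  1.07  0.13]
wrist top n [-0.7767 -0.0561  0.6274] 48 zoff -1.97 (array([-17.6,  33.3]), array([29.,  3.]), 2.5)
scene top n [-0.2128 -0.4488  0.8679] 591 zoff -0.16 (array([-57.7,  -0.6]), array([118.8,  73. ]), 1.0)
scene panel 668 [-0.0969 -3.4399] at -16: -1.89 ang 0.0966
```

View pics/wrist3.png

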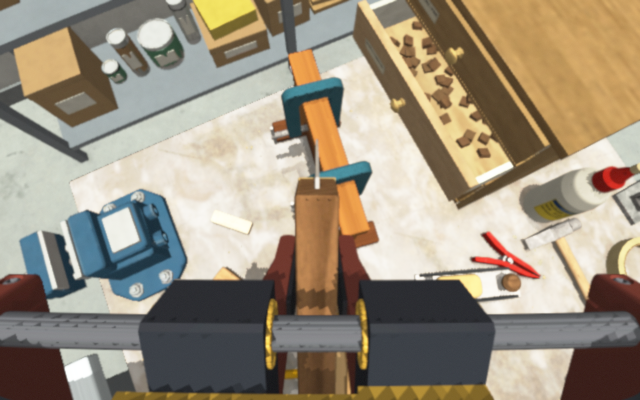

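The held square is in the right attitude, with the stock at (317, 230) and the blade beyond. The board sits where I fitted it (z offset -0.2 mm) and the panel is about 0.097 rad out. I'll bring the square over the corner now.

Request:
{"api": "jog_arm", "payload": {"commands": [[-1, [-0.248, 0.107, 0.1], [0, 0, 0]], [-1, [-0.248, 0.107, 0.1], [0, 0, 0]], [-1, [-0.248, 0.107, 0.1], [0, 0, 0]], [-1, [-0.248, 0.107, 0.1], [0, 0, 0]], [-1, [-0.248, 0.107, 0.1], [0, 0, 0]], [-1, [-0.248, 0.107, 0.1], [0, 0, 0]], [-1, [0, 0, 0.207], [0, 0, 0]], [-1, [0, 0, 0], [0, 0, 0]], [-1, [0, 0, 0], [0, 0, 0]]]}}

```text
t: 7.0
ee_pos: [523.3, 12.3, 216.9]
orientation: [-2.358, -1.498, -0.632]
ft_force: [-0.4, -0.6, -2.8]
width: 17.9
grasp_force: 30.0
```

Run:
```python
from h import *
p=O+XB*(20-15.5)+ZB*(4+4.5); delta(p,RB); print(get_obs()['ft_force'])
o=get_obs(); print('tcp in board',((o['ee_pos']-O)@np.c_[XB,YB,ZB]).round(1))
for n in("scene","side"):
    d=cam(n); P=cloud(d); cv2.imwrite(f'pics/{n}4.png',d['image'])
    a,b,c,e=(330,110,460,230) if n=="scene" else (300,90,400,200)
    cv2.imwrite(f'pics/{n}4c.png',cv2.resize(d['image'][b:e,a:c],None,fx=5,fy=5,interpolation=cv2.INTER_CUBIC)[:600])
    L=(P-O)@np.c_[XB,YB,ZB]
    # blade points: |y|<6, x between 25 and 85, z -110..25
    m=(abs(L[...,1])<9)&(L[...,0]>22)&(L[...,0]<90)&(L[...,2]>-115)&(L[...,2]<70); q=L[m]; print(n,m.sum())
    for z in range(-105,66,10):
        k=q[abs(q[:,2]-z)<5]
        if len(k)>3: print(z,len(k),np.percentile(k,3,axis=0).round(1),np.percentile(k,97,axis=0).round(1))
```

```text
t 7.0 pos [523.3  12.3 216.9] F [-0.4 -0.6 -2.8] w 17.9
turn frac [0. 0. 0.] deg 0.0
shift now-axes [-0.207 -0.     0.259] target-axes [-0.207 -0.     0.259]
[-0.37325895 -0.59831268 -2.79424451]
tcp in board [25.2 -0.  34.3]
scene 1164
-95 40 [ 41.   -3.1 -96.6] [ 69.3   1.  -90.3]
-85 67 [ 41.2  -2.4 -89.7] [ 69.4   1.6 -80.6]
-75 68 [ 41.5  -2.5 -79.7] [ 69.    1.1 -70.5]
-65 65 [ 41.   -2.5 -69.1] [ 69.    1.2 -60.4]
-55 69 [ 41.2  -2.8 -59.7] [ 69.2   2.  -50.5]
-45 66 [ 40.5  -2.7 -49.4] [ 69.9   1.5 -40.3]
-35 73 [ 40.9  -2.2 -39.7] [ 69.    1.3 -30.3]
-25 73 [ 41.5  -3.  -29.6] [ 69.3   1.9 -20.2]
-15 69 [ 40.8  -2.5 -19.4] [ 69.    1.7 -10.5]
-5 74 [40.9 -2.6 -9.5] [69.2  2.  -0.5]
5 77 [40.5 -2.8  0.3] [69.1  1.9  9.7]
15 75 [40.7 -3.2 10.4] [69.   2.1 19.5]
25 62 [36.4 -2.2 20.3] [69.   8.1 29.8]
35 73 [27.6 -1.1 30.3] [69.2  8.9 39.6]
45 75 [38.  -0.9 40.2] [69.6  8.9 49.5]
55 75 [37.6 -4.8 50.2] [66.4  8.8 59.7]
65 63 [32.4 -8.8 60.6] [65.3  8.5 67. ]
side 497
-65 8 [ 41.9   0.2 -63.1] [ 68.8   2.1 -60.4]
-55 33 [ 41.7  -0.6 -59.7] [ 69.6   1.7 -50.1]
-45 31 [ 40.1  -0.2 -49.5] [ 69.8   1.9 -40.3]
-35 30 [ 43.   -0.  -39.3] [ 69.9   2.4 -30.6]
-25 30 [ 41.1  -0.4 -29.7] [ 69.5   1.8 -20.6]
-15 31 [ 40.7  -0.1 -19.8] [ 71.    2.  -10.8]
-5 28 [40.4 -1.8 -9.9] [68.9  2.1 -0.4]
5 28 [42.7 -1.6  0.8] [70.4  0.9  9.1]
15 33 [40.9 -2.2 10. ] [70.1  0.4 19.7]
25 45 [25.5 -2.3 20.4] [71.   7.4 29.8]
35 64 [27.3 -8.  30.6] [70.4  8.3 39.5]
45 60 [36.  -7.9 40.4] [71.1  8.4 49.6]
55 57 [37.3 -6.7 50.7] [67.4  8.6 59.6]
65 19 [36.6 -7.  60.2] [67.1  8.5 65.7]
```

View pics/scene4c.png

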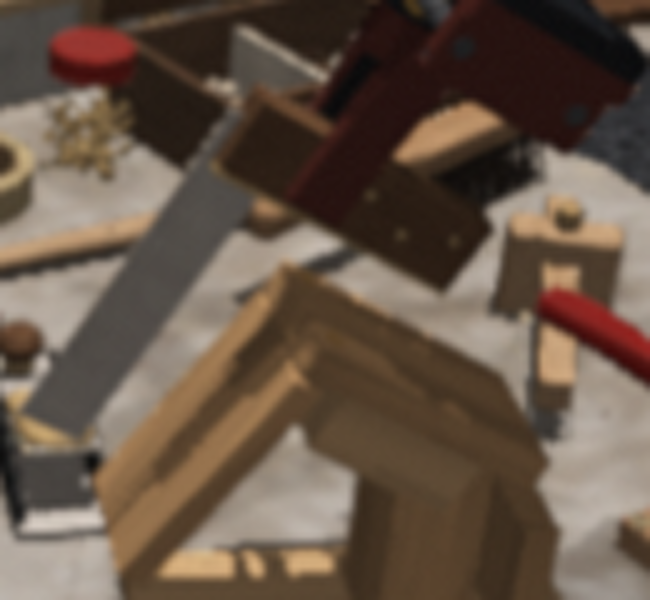

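The square hangs parallel above the corner: stock at (350, 190) in the crop, blade clear of the sprung panel, and fingertips just short of the stock's lower edge. Next I lower along the board normal, feeling for contact.

Request:
{"api": "jog_arm", "payload": {"commands": [[-1, [-0.08, 0, 0.12], [0, 0, 0]], [-1, [-0.08, 0, 0.1], [0, 0, 0]], [-1, [0, 0, 0], [0, 0, 0]], [-1, [0, 0, 0], [0, 0, 0]]]}}

```text
t: 7.5
ee_pos: [521.2, 9.8, 189.1]
orientation: [-2.359, -1.494, -0.631]
ft_force: [-0.2, 0.0, -2.1]
width: 17.9
grasp_force: 30.0
```

Run:
```python
from h import *
o=get_obs(); M=np.c_[XB,YB,ZB]; print(o['t'],'tcp in board',((o['ee_pos']-O)@M).round(1),'F',(o['ft_force']@M).round(1))
d=cam('scene'); P=cloud(d); L=(P-O)@M
m=(L[...,1]>3)&(L[...,1]<13)&(L[...,2]>1.5)&(L[...,2]<60)&(L[...,0]>-90)&(L[...,0]<45)
q=L[m]
for x in range(-85,40,10):
    k=q[abs(q[:,0]-x)<5]
    if len(k)>3: print(x,len(k),np.percentile(k[:,2],[0,3,50,97,100]).round(1))
m=(abs(L[...,1])<5)&(L[...,0]>20)&(L[...,0]<60)&(L[...,2]<-90)&(L[...,2]>-150);print(L[m].min(0),np.percentile(L[m][:,2],[0,2,5]))
```

```text
7.5 tcp in board [ 8.6  0.8 11.9] F [-1.1  0.2 -1.8]
-65 6 [13.  15.8 34.7 39.4 39.8]
-55 79 [ 7.7  9.3 25.  40.5 41. ]
-45 74 [ 7.9  9.2 24.7 40.4 40.8]
-35 78 [ 8.2  9.6 26.5 40.6 40.7]
-25 78 [ 8.1  8.7 25.3 40.2 40.6]
-15 83 [ 8.1  8.5 24.6 40.5 40.9]
-5 32 [ 7.9  8.1 20.1 38.9 39.2]
5 9 [ 7.2  7.4  9.2 11.2 11.3]
15 10 [ 7.5  7.7  9.7 42.  42.7]
25 96 [ 8.4  9.3 27.  52.6 59.5]
35 84 [ 8.9 10.4 25.6 40.2 40.8]
[  22.54231266   -2.72820183 -119.0219274 ] [-119.0219274  -117.76621382 -117.04211216]
```

Request:
{"api": "jog_arm", "payload": {"commands": [[-1, [0, 0, 0.04], [0, 0, 0]], [-1, [0, 0, 0.02], [0, 0, 0]], [-1, [0, 0, 0.01], [0, 0, 0]], [-1, [0, 0, 0], [0, 0, 0]]]}}

```text
t: 7.95
ee_pos: [523.1, 13.1, 183.5]
orientation: [-2.359, -1.495, -0.632]
ft_force: [-1.3, -0.3, -1.5]
width: 17.6
grasp_force: 30.0
```

Request:
{"api": "jog_arm", "payload": {"commands": [[-1, [0, 0, 0.01], [0, 0, 0]], [-1, [0, 0, 0], [0, 0, 0]]]}}

```text
t: 8.15
ee_pos: [523.3, 13.4, 182.7]
orientation: [-2.36, -1.495, -0.632]
ft_force: [0.4, 0.7, -1.6]
width: 17.5
grasp_force: 30.0
```

Request:
{"api": "jog_arm", "payload": {"commands": [[-1, [0, 0, 0.01], [0, 0, 0]], [-1, [0, 0, 0], [0, 0, 0]]]}}

```text
t: 8.35
ee_pos: [523.5, 13.8, 181.8]
orientation: [-2.36, -1.495, -0.632]
ft_force: [-0.1, 0.5, -1.7]
width: 17.8
grasp_force: 30.0
```

Request:
{"api": "jog_arm", "payload": {"commands": [[-1, [0, 0, 0.01], [0, 0, 0]], [-1, [0, 0, 0], [0, 0, 0]]]}}

```text
t: 8.55
ee_pos: [523.7, 14.1, 181.7]
orientation: [-2.359, -1.496, -0.633]
ft_force: [-4.0, -3.8, 6.3]
width: 17.5
grasp_force: 30.0
```

Request:
{"api": "jog_arm", "payload": {"commands": [[-1, [0, 0, 0.01], [0, 0, 0]], [-1, [0, 0, 0], [0, 0, 0]]]}}

```text
t: 8.75
ee_pos: [524.0, 14.6, 181.5]
orientation: [-2.359, -1.496, -0.634]
ft_force: [-8.4, -5.1, 13.1]
width: 18.2
grasp_force: 30.0
```

```bash
cat >> h.py <<'E'
def st():
    o=get_obs(); M=np.c_[XB,YB,ZB]; print(round(o['t'],2),'tcp in board',((o['ee_pos']-O)@M).round(2),'F',(o['ft_force']@M).round(2),'Mom',(o['moment']@M).round(3))
E
python3 -c "
from h import *
st()"
```

```text
8.75 tcp in board [9.53 0.33 2.55] F [-0.52  5.43 15.43] Mom [ 0.951  0.503 -0.089]
```

Stock has touched down with about 17 N along the normal. I'll ease it off a little and slide the blade in.

Request:
{"api": "jog_arm", "payload": {"commands": [[-1, [-0.02, 0, -0.006], [0, 0, 0]], [-1, [-0.03, 0, 0], [0, 0, 0]], [-1, [-0.03, 0, 0], [0, 0, 0]], [-1, [-0.02, 0, 0], [0, 0, 0]], [-1, [0, 0, 0], [0, 0, 0]]]}}

```text
t: 9.25
ee_pos: [521.3, 6.3, 176.8]
orientation: [-2.36, -1.495, -0.636]
ft_force: [-0.7, -2.0, 7.9]
width: 17.8
grasp_force: 30.0
```

Run:
```python
from h import *
st(); o=get_obs(); M=np.c_[XB,YB,ZB]
d=cam('scene'); P=cloud(d); L=(P-O)@M; np.save('L.npy',L)
m=(L[...,1]>3)&(L[...,1]<13)&(L[...,2]>-3)&(L[...,2]<60)&(L[...,0]>-95)&(L[...,0]<35)
q=L[m]
for x in range(-85,40,10):
    k=q[abs(q[:,0]-x)<5]
    if len(k)>3: print(x,len(k),np.percentile(k[:,2],[3,50,97]).round(1))
m=(abs(L[...,1])<5)&(L[...,0]>10)&(L[...,0]<60); q=L[m]
for z in range(-125,-4,20):
    k=q[abs(q[:,2]-z)<10]; 
    if len(k)>3: print('blade',z,len(k),np.percentile(k[:,0],[3,97]).round(1))
```

```text
9.25 tcp in board [-0.3  -0.79  2.8 ] F [ 2.14 -0.22  7.88] Mom [ 0.119 -0.112  0.012]
-85 8 [-0.5 -0.1  0.6]
-75 8 [-0.6 -0.  23.5]
-65 70 [-0.5 16.3 32.5]
-55 84 [-0.2 16.2 32.3]
-45 80 [ 0.  15.3 31.8]
-35 76 [-0.1 15.6 32. ]
-25 84 [ 0.1 16.  31.4]
-15 45 [-0.8 11.  31.3]
-5 10 [-2.3 -0.3  0.9]
5 10 [-1.1  0.1 17.4]
15 99 [ 0.2 19.  51.5]
25 80 [ 0.2 15.6 30.3]
35 43 [ 0.7 16.2 31. ]
blade -125 75 [13.  41.6]
blade -105 123 [13. 42.]
blade -85 125 [14.3 41.8]
blade -65 128 [13.6 41.8]
blade -45 134 [14.1 42.7]
blade -25 143 [14.3 43.2]
blade -5 103 [14.3 43.9]
```

Depth shows the square tipped about 0.02 rad in the grip, stock end raised, because the press came while the grip was beyond the board edge. I'll slide further in, then rock it flat over the board.

Request:
{"api": "jog_arm", "payload": {"commands": [[-1, [-0.02, 0, 0], [0, 0, 0]], [-1, [-0.02, 0, 0], [0, 0.013, 0]], [-1, [-0.02, 0, 0.003], [0, 0.013, 0]], [-1, [0, 0, 0], [0, 0, 0]], [-1, [0, 0, 0], [0, 0, 0]]]}}

```text
t: 9.8
ee_pos: [519.7, 1.8, 174.2]
orientation: [-2.346, -1.486, -0.66]
ft_force: [-0.8, -1.1, 12.7]
width: 17.7
grasp_force: 30.0
```

```bash
cat >> h.py <<'E'
def chk():
    st(); M=np.c_[XB,YB,ZB]; d=cam('scene'); P=cloud(d); L=(P-O)@M
    m=(L[...,1]>3)&(L[...,1]<13)&(L[...,2]>20)&(L[...,2]<37)&(L[...,0]>-95)&(L[...,0]<45); q=L[m]; ks=[]
    for x in list(range(-65,-15,10))+[15,25]:
        k=q[abs(q[:,0]-x)<5]
        if len(k)>10: ks.append((x,np.percentile(k[:,2],97)))
    ks=np.array(ks); print('stock top',ks.round(1).tolist(),'slope',np.polyfit(ks[:,0],ks[:,1],1)[0].round(4))
    m=(abs(L[...,1])<5)&(L[...,0]>-5)&(L[...,0]<60); q=L[m]; ks=[]
    for z in range(-115,-4,10):
        k=q[(abs(q[:,2]-z)<5)]; ks.append((z,np.percentile(k[:,0],97)))
    ks=np.array(ks); f=np.polyfit(ks[:,0],ks[:,1],1); print('blade back',f.round(4),'-30 edge at 0:',(f[1]-30).round(2))
    m=(L[...,1]>8)&(L[...,1]<32)&(L[...,2]<-30)&(L[...,2]>-120)&(L[...,0]>-12)&(L[...,0]<16); q=L[m]
    if len(q)>40: f=np.polyfit(q[:,2],q[:,0],1); r=q[:,0]-np.polyval(f,q[:,2]); q=q[abs(r)<2]; f=np.polyfit(q[:,2],q[:,0],1); print('panel',len(q),'ang',-f[0].round(4),'x at -16',np.polyval(f,-16).round(2))
    return d,L
E
python3 -c "
from h import *
chk()"
```

```text
9.8 tcp in board [-5.66 -1.21  2.87] F [ 5.23  0.27 11.66] Mom [ 0.205 -0.461 -0.003]
stock top [[-65.0, 31.8], [-55.0, 31.8], [-45.0, 31.9], [-35.0, 32.3], [-25.0, 32.3], [15.0, 31.4], [25.0, 31.6]] slope -0.0042
blade back [1.30000e-03 3.79157e+01] -30 edge at 0: 7.92
panel 260 ang 0.0933 x at -16 -1.88
```

Square now sits flat (slopes ≈0). The panel is 0.093 rad out, and the blade is about to meet its free end. I'll push gently.

Request:
{"api": "jog_arm", "payload": {"commands": [[-1, [-0.015, 0, 0], [0, 0, 0]], [-1, [-0.015, 0, 0], [0, 0, 0]], [-1, [-0.015, 0, 0], [0, 0, 0]], [-1, [-0.015, 0, 0], [0, 0, 0]], [-1, [0, 0, 0], [0, 0, 0]], [-1, [0, 0, 0], [0, 0, 0]]]}}

```text
t: 10.45
ee_pos: [517.9, -2.6, 171.4]
orientation: [-2.346, -1.487, -0.661]
ft_force: [0.7, 0.5, 12.5]
width: 18.1
grasp_force: 30.0
```

```bash
python3 -c "
from h import *
chk()"
```

```text
10.45 tcp in board [-11.22  -1.44   2.89] F [ 6.9  -0.44 10.5 ] Mom [ 0.255 -0.767 -0.021]
stock top [[-65.0, 31.9], [-55.0, 31.8], [-45.0, 32.0], [-35.0, 32.1], [15.0, 32.1], [25.0, 31.4]] slope -0.002
blade back [5.80000e-03 3.24867e+01] -30 edge at 0: 2.49
panel 256 ang 0.0459 x at -16 -2.1
```

Request:
{"api": "jog_arm", "payload": {"commands": [[-1, [-0.012, 0, 0], [0, 0, 0]], [-1, [-0.012, 0, 0], [0, 0, 0]], [-1, [-0.008, 0, 0], [0, 0, 0]], [-1, [0, 0, 0], [0, 0, 0]], [-1, [0, 0, 0], [0, 0, 0]]]}}

```text
t: 11.0
ee_pos: [516.8, -5.0, 169.8]
orientation: [-2.346, -1.487, -0.661]
ft_force: [0.5, 0.3, 15.0]
width: 17.9
grasp_force: 30.0
```

```bash
python3 -c "
from h import *
chk()"
```

```text
11.0 tcp in board [-14.31  -1.47   2.86] F [ 7.93 -0.27 12.75] Mom [ 0.221 -0.793  0.005]
stock top [[-65.0, 31.8], [-55.0, 31.9], [-45.0, 31.6], [-35.0, 31.5], [15.0, 31.7], [25.0, 31.7]] slope -0.0003
blade back [-2.50000e-03  2.91974e+01] -30 edge at 0: -0.8
panel 254 ang 0.0132 x at -16 -1.81
```

Nearly there: 0.013 rad left, about 1.3 mm. Small steps now, watching for the board end to stop the blade.

Request:
{"api": "jog_arm", "payload": {"commands": [[-1, [-0.008, 0, 0], [0, 0, 0]], [-1, [0, 0, 0], [0, 0, 0]], [-1, [0, 0, 0], [0, 0, 0]]]}}

```text
t: 11.35
ee_pos: [516.5, -5.6, 169.5]
orientation: [-2.346, -1.487, -0.661]
ft_force: [-0.4, 1.1, 14.0]
width: 17.7
grasp_force: 30.0
```

```bash
python3 -c "
from h import *
chk()"
```

```text
11.35 tcp in board [-15.04  -1.48   2.87] F [ 7.75  0.89 11.74] Mom [ 0.23  -0.862 -0.064]
stock top [[-65.0, 31.8], [-55.0, 31.8], [-45.0, 32.2], [-35.0, 31.7], [15.0, 31.8], [25.0, 31.4]] slope -0.004
blade back [-3.20000e-03  2.80494e+01] -30 edge at 0: -1.95
panel 261 ang 0.009 x at -16 -2.0
```

Request:
{"api": "jog_arm", "payload": {"commands": [[-1, [-0.006, 0, 0], [0, 0, 0]], [-1, [0, 0, 0], [0, 0, 0]], [-1, [0, 0, 0], [0, 0, 0]]]}}

```text
t: 11.7
ee_pos: [516.3, -6.1, 169.2]
orientation: [-2.346, -1.487, -0.661]
ft_force: [-0.2, 1.2, 15.3]
width: 18.0
grasp_force: 30.0
```

```bash
python3 -c "
from h import *
d,L=chk(); cv2.imwrite('pics/s5.png',cv2.resize(d['image'][130:240,340:460],None,fx=5,fy=5,interpolation=cv2.INTER_CUBIC))"
```

```text
11.7 tcp in board [-15.59  -1.51   2.89] F [ 8.52  0.64 12.77] Mom [ 0.256 -0.881  0.   ]
stock top [[-65.0, 32.1], [-55.0, 31.7], [-45.0, 32.0], [-35.0, 32.2], [15.0, 31.7], [25.0, 31.8]] slope -0.0031
blade back [-2.90000e-03  2.78308e+01] -30 edge at 0: -2.17
panel 252 ang 0.0071 x at -16 -2.14
```

View pics/s5.png

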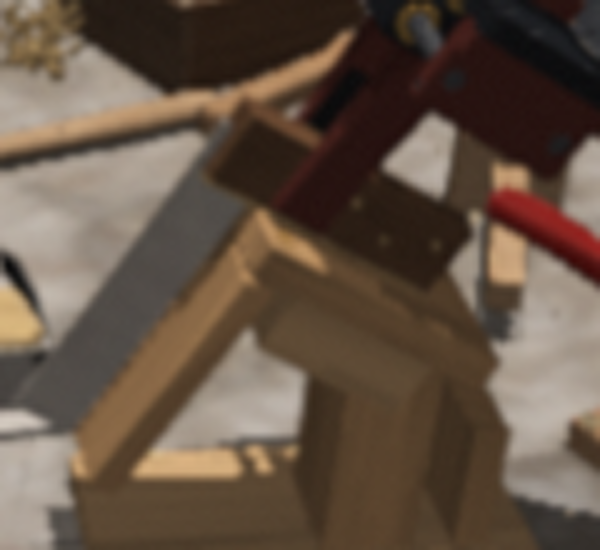

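Blade now lies along the panel, with the stock on the board. The panel reads 0.007 rad and there is no hard stop yet, so I continue in small steps.

Request:
{"api": "jog_arm", "payload": {"commands": [[-1, [-0.006, 0, 0], [0, 0, 0]], [-1, [0, 0, 0], [0, 0, 0]], [-1, [0, 0, 0], [0, 0, 0]]]}}

```text
t: 12.05
ee_pos: [516.2, -6.2, 169.1]
orientation: [-2.345, -1.486, -0.662]
ft_force: [1.4, 2.5, 15.6]
width: 17.8
grasp_force: 30.0
```

```bash
python3 -c "
from h import *
chk()"
```

```text
12.05 tcp in board [-15.76  -1.48   2.9 ] F [10.28 -0.17 12.1 ] Mom [ 0.234 -1.305 -0.013]
stock top [[-65.0, 31.9], [-55.0, 32.0], [-45.0, 31.9], [-35.0, 31.9], [15.0, 31.3], [25.0, 31.8]] slope -0.0049
blade back [8.00000e-04 2.78052e+01] -30 edge at 0: -2.19
panel 250 ang 0.0013 x at -16 -1.98
```

Request:
{"api": "jog_arm", "payload": {"commands": [[-1, [-0.005, 0, 0], [0, 0, 0]], [-1, [0, 0, 0], [0, 0, 0]], [-1, [0, 0, 0], [0, 0, 0]]]}}

```text
t: 12.4
ee_pos: [516.2, -6.2, 169.1]
orientation: [-2.345, -1.486, -0.662]
ft_force: [1.6, 5.6, 16.6]
width: 18.3
grasp_force: 30.0
```

```bash
python3 -c "
from h import *
chk()"
```

```text
12.4 tcp in board [-15.82  -1.48   2.88] F [13.31  0.94 11.53] Mom [ 0.299 -1.612 -0.051]
stock top [[-65.0, 32.2], [-55.0, 32.0], [-45.0, 31.5], [-35.0, 30.9], [15.0, 31.8], [25.0, 31.3]] slope -0.0042
blade back [4.1000e-03 2.8095e+01] -30 edge at 0: -1.9
panel 249 ang 0.0018 x at -16 -1.99
```

The hard stop has been reached: position holds at -15.8 while the force rises, and the panel reads ≈0.001 rad. I'll seat it with a touch more pressure and read once more before backing off.

Request:
{"api": "jog_arm", "payload": {"commands": [[-1, [0, 0, 0.006], [0, 0, 0]], [-1, [0, 0, 0], [0, 0, 0]], [-1, [0, 0, 0], [0, 0, 0]]]}}

```text
t: 12.75
ee_pos: [516.2, -6.2, 169.1]
orientation: [-2.345, -1.486, -0.663]
ft_force: [-2.9, 2.8, 23.1]
width: 18.1
grasp_force: 30.0
```

Run:
```python
from h import *
chk(); d,L=chk()
# compare blade side-face normal-free: panel vs blade edge gap along z
for z in range(-115,-20,15):
    m=(abs(L[...,2]-z)<6); a=L[m&(L[...,1]>10)&(L[...,1]<32)&(abs(L[...,0])<10)][:,0]; b=L[m&(abs(L[...,1])<5)&(L[...,0]>-5)&(L[...,0]<60)][:,0]
    print(z,len(a),np.median(a).round(2),(np.percentile(b,97)-30).round(2))
```

```text
12.75 tcp in board [-15.81  -1.51   2.84] F [12.7   3.79 19.34] Mom [ 0.692 -1.504 -0.078]
stock top [[-65.0, 31.8], [-55.0, 32.1], [-45.0, 31.9], [-35.0, 31.5], [15.0, 32.0], [25.0, 31.3]] slope -0.0039
blade back [7.00000e-04 2.76837e+01] -30 edge at 0: -2.32
panel 249 ang -0.0003 x at -16 -1.9
12.8 tcp in board [-15.82  -1.54   2.85] F [12.21  2.99 19.11] Mom [ 0.65  -1.476 -0.095]
stock top [[-65.0, 31.4], [-55.0, 31.5], [-45.0, 31.9], [-35.0, 31.6], [15.0, 31.9], [25.0, 31.6]] slope 0.0024
blade back [5.60000e-03 2.80264e+01] -30 edge at 0: -1.97
panel 249 ang 0.0004 x at -16 -1.86
-115 30 -1.68 -2.09
-100 26 -1.85 -2.23
-85 30 -1.57 -2.68
-70 34 -1.87 -2.55
-55 30 -1.77 -2.4
-40 31 -2.07 -2.23
-25 29 -2.0 -1.58
```

Seated: panel 0.000 rad, with no gap along the blade. I'll back straight off the panel, then lift clear.

Request:
{"api": "jog_arm", "payload": {"commands": [[-1, [0.005, 0, -0.008], [0, 0, 0]], [-1, [0.02, 0, -0.006], [0, 0, 0]], [-1, [0.05, 0, 0], [0, 0, 0]], [-1, [0.1, 0, -0.02], [0, 0, 0]], [-1, [0.2, 0, -0.1], [0, 0, 0]], [-1, [0.2, 0, -0.2], [0, 0, 0]], [-1, [0.3, -0.05, -0.3], [0, 0, 0]], [-1, [0.4, -0.05, -0.3], [0, 0, 0]], [-1, [0.3, -0.1, -0.3], [0, 0, 0]], [-1, [0, 0, 0], [0, 0, 0]]]}}

```text
t: 13.85
ee_pos: [527.6, 67.2, 358.4]
orientation: [-2.345, -1.493, -0.665]
ft_force: [0.3, -0.3, -0.7]
width: 17.5
grasp_force: 30.0
```

Run:
```python
from h import *
ang=np.deg2rad(9.6); u=np.array([np.cos(ang),-np.sin(ang),0]); v=np.array([np.sin(ang),np.cos(ang),0])
RR=np.c_[-u,v,[0,0,-1]]
delta([500,140,365],RR); print(get_obs()['qpos'].round(2))
d=cam('scene'); P=cloud(d); L=(P-O)@np.c_[XB,YB,ZB]
m=(abs(L[...,1])<32)&(L[...,2]<-30)&(L[...,2]>-115)&(abs(L[...,0])<12); q=L[m]
f=np.polyfit(q[:,2],q[:,0],1); q=q[abs(q[:,0]-np.polyval(f,q[:,2]))<2]; print('panel',len(q),-np.polyfit(q[:,2],q[:,0],1)[0])
c,n,k,s=plane(P,m); print(n, 'h.top check', n@np.array([-.2128,-.4488,.8679]))
```

```text
t 13.85 pos [527.6  67.2 358.4] F [ 0.3 -0.3 -0.7] w 17.5
turn frac [ 0.647 -0.475 -2.277] deg 108.6
shift now-axes [ 0.499 -0.559  0.221] target-axes [ 0.394  0.672 -0.066]
[-0.19  0.07  1.88  0.59  1.12 -0.  ]
panel 593 0.0022235760999392983
[0.36258672 0.7846494  0.50284808] h.top check 0.0071127396986288005
```

The corner holds square after release, with the panel around 0.002 rad. Now I turn the square back.

Request:
{"api": "jog_arm", "payload": {"commands": [[-1, [0.25, -0.28, 0.11], [0, 0, 0]], [-1, [0.25, -0.28, 0.11], [0, 0, 0]], [-1, [0, 0, 0], [0.0431, -0.0317, -0.1518]], [-1, [0, 0, 0], [0.0431, -0.0317, -0.1518]], [-1, [0, 0, 0], [0.0431, -0.0317, -0.1518]], [-1, [0, 0, 0], [0.0431, -0.0317, -0.1518]], [-1, [0, 0, 0], [0.0431, -0.0317, -0.1518]], [-1, [0, 0, 0], [0.0431, -0.0317, -0.1518]], [-1, [0, 0, 0], [0.0431, -0.0317, -0.1518]], [-1, [0, 0, 0], [0.0431, -0.0317, -0.1518]]]}}

```text
t: 14.9
ee_pos: [497.6, 138.3, 357.1]
orientation: [-1.429, -2.594, -0.352]
ft_force: [0.7, -0.5, -2.0]
width: 17.4
grasp_force: 30.0
```

Request:
{"api": "jog_arm", "payload": {"commands": [[-1, [0, 0, 0], [0.0431, -0.0317, -0.1518]], [-1, [0, 0, 0], [0.0431, -0.0317, -0.1518]], [-1, [0, 0, 0], [0.0431, -0.0317, -0.1518]], [-1, [0, 0, 0], [0.0431, -0.0317, -0.1518]], [-1, [0, 0, 0], [0.0431, -0.0317, -0.1518]], [-1, [0, 0, 0], [0.0431, -0.0317, -0.1518]], [-1, [0, 0, 0], [0.0431, -0.0317, -0.1518]], [-1, [0, 0, 0], [0, 0, 0]], [-1, [0, 0, 0], [0, 0, 0]]]}}

```text
t: 15.8
ee_pos: [497.7, 138.8, 358.1]
orientation: [-0.269, -3.118, -0.0]
ft_force: [-0.2, -0.3, -2.1]
width: 17.5
grasp_force: 30.0
```

Run:
```python
from h import *
M=np.c_[XB,YB,ZB]
for n in("scene","scene","scene","side"):
    d=cam(n);P=cloud(d); L=(P-O)@M
    mt=(abs(L[...,2])<4)&(L[...,0]>-105)&(L[...,0]<-8)&(abs(L[...,1])<28)
    mp=(abs(L[...,1])<30)&(L[...,2]<-25)&(L[...,2]>-110)&(abs(L[...,0])<8)
    a=plane(P,mt);b=plane(P,mp); print(n,a[1].round(4),a[2],b[1].round(4),b[2],'panel angle',np.arcsin(a[1]@b[1]).round(4))
# square in tool frame, and rail relation
ang=np.deg2rad(9.6); u=np.array([np.cos(ang),-np.sin(ang),0]); v=np.array([np.sin(ang),np.cos(ang),0]); RR=np.c_[-u,v,[0,0,-1]]
for n in("side","scene"):
    d=cam(n);P=cloud(d); o=get_obs(); Rm=R.from_rotvec(o['orientation']).as_matrix(); L=(P-o['ee_pos'])@Rm
    m=(L[...,0]>5)&(L[...,0]<60)&(abs(L[...,1])<6)&(L[...,2]>12)&(L[...,2]<150); q=L[m]; r=[]
    for z in range(20,130,10):
        k=q[abs(q[:,2]-z)<5]; r.append((z,*np.percentile(k[:,0],[3,97]),np.median(k[:,1])))
    r=np.array(r); print(n,'blade edge',np.polyfit(r[:,0],r[:,1],1).round(4),'back',np.polyfit(r[:,0],r[:,2],1).round(4),'y',np.polyfit(r[:,0],r[:,3],1).round(4),'tipz',np.percentile(q[:,2],99).round(1))
delta([575.2,256.3,300],RR)
```

```text
scene [-0.2122 -0.4486  0.8682] 399 [0.3573 0.7871 0.5028] 480 panel angle 0.0076
scene [-0.2095 -0.4501  0.868 ] 400 [0.3624 0.7866 0.5   ] 497 panel angle 0.0041
scene [-0.2116 -0.4503  0.8674] 402 [0.364  0.7852 0.5009] 466 panel angle 0.0039h.py:25: RuntimeWarning: Mean of empty slice.
  c=Q.mean(0); n=np.linalg.svd(Q-c,full_matrices=False)[2][2]; r=np.abs((Q-c)@n); Q=Q[r<max(2.5*np.median(r),1)]
  ret = um.true_divide(
Traceback (most recent call last):
  File "h.py", line 25, in plane
    c=Q.mean(0); n=np.linalg.svd(Q-c,full_matrices=False)[2][2]; r=np.abs((Q-c)@n); Q=Q[r<max(2.5*np.median(r),1)]
                   ~~~~~~~~~~~~~~~~~~~~~~~~~~~~~~~~~~~~~~~~~^^^
IndexError: index 2 is out of bounds for axis 0 with size 0
```

```bash
cat > r.py <<'E'
from h import *
ang=np.deg2rad(9.6); u=np.array([np.cos(ang),-np.sin(ang),0]); v=np.array([np.sin(ang),np.cos(ang),0]); RR=np.c_[-u,v,[0,0,-1]]
def sq():
  for n in("side","scene"):
    d=cam(n);P=cloud(d); o=get_obs(); Rm=R.from_rotvec(o['orientation']).as_matrix(); L=(P-o['ee_pos'])@Rm
    m=(L[...,0]>5)&(L[...,0]<60)&(abs(L[...,1])<6)&(L[...,2]>12)&(L[...,2]<150); q=L[m]; r=[]
    for z in range(20,130,10):
        k=q[abs(q[:,2]-z)<5]
        if len(k)>5: r.append((z,*np.percentile(k[:,0],[3,97]),np.median(k[:,1])))
    r=np.array(r); print(n,'blade edge',np.polyfit(r[:,0],r[:,1],1).round(4),'back',np.polyfit(r[:,0],r[:,2],1).round(4),'y',np.polyfit(r[:,0],r[:,3],1).round(4),'tipz',np.percentile(q[:,2],99).round(1))
E
python3 -c "
from r import *
sq(); delta([575.2,256.3,330],RR)"
```

```text
side blade edge [-0.0375 14.4605] back [-3.75000e-02  4.27668e+01] y [-1.0000e-04  1.0506e+00] tipz 132.0
scene blade edge [-0.0379 15.4045] back [-0.0449 44.6548] y [-0.0018  0.3905] tipz 129.5
t 16.1 pos [498.5 138.5 359.6] F [-0.5  0.5 -1.9] w 18.1
turn frac [-0.001 -0.012 -0.004] deg 0.6
shift now-axes [-0.558  1.291  0.29 ] target-axes [-0.56   1.289  0.296]
```

The square slipped about 0.04 rad in the grip during truing. I'll tilt the tool to hang the blade plumb, and move above the rail.

Request:
{"api": "jog_arm", "payload": {"commands": [[-1, [-0.09, 0.21, 0.01], [0, 0.037, 0]], [-1, [-0.09, 0.21, 0], [0, 0, 0]], [-1, [-0.09, 0.21, 0], [0, 0, 0]], [-1, [-0.09, 0.21, 0], [0, 0, 0]], [-1, [-0.09, 0.21, 0], [0, 0, 0]], [-1, [-0.09, 0.21, 0], [0, 0, 0]], [-1, [0, 0, 0], [0, 0, 0]], [-1, [0, 0, 0], [0, 0, 0]]]}}

```text
t: 16.9
ee_pos: [572.8, 253.8, 356.4]
orientation: [-0.262, -3.092, -0.003]
ft_force: [-0.0, -0.2, -2.4]
width: 17.7
grasp_force: 30.0
```

```bash
cat >> r.py <<'E'
PL=np.array([577.3,250.5,175])
def rl():
  W=np.c_[u,v,[0,0,1]]; o=get_obs(); print('tcp in rail',((o['ee_pos']-PL)@W).round(1),'F',o['ft_force'].round(1),'t',round(o['t'],2), 'rot',(R.from_matrix(RR).inv()*R.from_rotvec(o['orientation'])).as_rotvec().round(3))
  zt=o['ee_pos'][2]-175
  for n in("side","scene"):
    d=cam(n);L=(cloud(d)-PL)@W
    m=(L[...,0]>-65)&(L[...,0]<-8)&(abs(L[...,1]-3)<9)&(L[...,2]<zt-12)&(L[...,2]>zt-150); q=L[m]; r=[]
    for z in np.arange(zt-130,zt-10,10):
        k=q[abs(q[:,2]-z)<5]
        if len(k)>5: r.append((z,*np.percentile(k[:,0],[3,97]),np.median(k[:,1])))
    r=np.array(r); print(n,len(r))
    if len(r)>3: print('  blade back',np.polyfit(r[:,0],r[:,1],1).round(4),'edge slope',np.polyfit(r[:,0],r[:,2],1)[0].round(4),'edge',np.median(r[:,2]).round(1),'v',np.polyfit(r[:,0],r[:,3],1).round(4))
    m=(abs(L[...,2]-1)<4)&(abs(L[...,0])<25)&((abs(L[...,1])>70)&(abs(L[...,1])<105)); q=L[m]; 
    if len(q)>30: print('  rail x',np.percentile(q[:,0],[2,98]).round(1),'z',np.median(q[:,2]).round(1))
    for s in(-1,1):
        m=(abs(L[...,2]-20)<5)&(abs(L[...,0])<45)&(abs(L[...,1]-52*s)<16)
        if m.sum()>20: print('  clamp',s,rect(L[m][:,:2]))
    m=(L[...,2]>zt+24)&(L[...,2]<zt+34)&(abs(L[...,1])<20)&(abs(L[...,0])<90)
    if m.sum()>20: print('  stock top',np.median(L[m][:,2]).round(1),rect(L[m][:,:2]))
  return d
E
python3 -c "
from r import *
rl(); sq(); delta([574.3,254.1,340])"
```

```text
tcp in rail [ -5.    2.5 181.4] F [-0.  -0.2 -2.4] t 16.9 rot [0.001 0.039 0.002]
side 12
  blade back [ 2.81000e-02 -5.17019e+01] edge slope 0.0128 edge -20.7 v [2.0000e-03 3.2069e+00]
  rail x [-15.9  12.4] z -0.3
  clamp -1 (array([ -2.2, -51.2]), array([16.2, 63.5]), 88.0)
  clamp 1 (array([-3.3, 52. ]), array([15.7, 65.4]), 89.3)
  stock top 209.4 (array([11.1,  6.4]), array([109.4,  33.1]), 7.9)
scene 12
  blade back [-1.50000e-03 -4.94766e+01] edge slope -0.0022 edge -22.0 v [0.0081 1.8308]
  rail x [-16.2  13.3] z 1.5
  clamp -1 (array([ -4.4, -52.9]), array([65.1, 14. ]), 0.2)
  clamp 1 (array([-3.7, 51.2]), array([62.8, 13.9]), 0.4)
  stock top 210.7 (array([ 7.4, -4.8]), array([ 34.4, 106.4]), 73.2)
side blade edge [-0.0264 14.9198] back [-8.30000e-03  4.13247e+01] y [4.000e-04 9.195e-01] tipz 132.2
scene blade edge [-0.0401 16.2825] back [-2.65000e-02  4.39622e+01] y [-0.0064  1.0772] tipz 130.1
t 17.1 pos [572.6 253.2 357.1] F [-0.2 -0.2 -1.9] w 17.6
turn frac [0. 0. 0.] deg 0.0
shift now-axes [-0.021  0.012  0.17 ] target-axes [-0.021  0.012  0.17 ]
```

Blade is plumb and sits 5 mm in front of the rail edge. I'll trim 2 mm back and lower in line with world vertical.

```bash
python3 -c "
from r import *
p=get_obs()['ee_pos']
delta([572.6+1.9,253.6,200],None)"
```

```text
t 17.1 pos [572.6 253.2 357.1] F [-0.2 -0.2 -1.9] w 17.6
turn frac [0. 0. 0.] deg 0.0
shift now-axes [-0.077  0.008  1.569] target-axes [-0.077  0.008  1.569]
```

Request:
{"api": "jog_arm", "payload": {"commands": [[-1, [-0.016, 0.008, 0], [0, 0, 0]], [-1, [-0.012, 0, 0.3], [0, 0, 0]], [-1, [-0.012, 0, 0.3], [0, 0, 0]], [-1, [-0.012, 0, 0.3], [0, 0, 0]], [-1, [-0.012, 0, 0.3], [0, 0, 0]], [-1, [-0.009, 0, 0.24], [0, 0, 0]], [-1, [-0.005, 0, 0.129], [0, 0, 0]], [-1, [0, 0, 0], [0, 0, 0]], [-1, [0, 0, 0], [0, 0, 0]]]}}

```text
t: 18.0
ee_pos: [575.5, 254.4, 200.7]
orientation: [-0.263, -3.094, -0.005]
ft_force: [0.3, -0.2, -2.1]
width: 18.0
grasp_force: 30.0
```

```bash
python3 -c "
from r import *
d=rl(); cv2.imwrite('pics/s7.png',cv2.resize(d['image'][110:300,190:345],None,fx=3,fy=3,interpolation=cv2.INTER_CUBIC))"
```

```text
tcp in rail [-2.4  3.6 25.7] F [ 0.3 -0.2 -2.1] t 18.0 rot [-0.     0.037  0.002]
side 12
  blade back [-6.80000e-03 -4.58327e+01] edge slope 0.0986 edge -26.8 v [-2.0000e-04  4.6048e+00]
  rail x [-16.1  12.5] z -0.3
  clamp 1 (array([-2.8, 52.4]), array([65. , 15.9]), 0.0)
  stock top 53.5 (array([13.4,  5.8]), array([110.6,  32.7]), 7.5)
scene 12
  blade back [ 1.440e-02 -4.539e+01] edge slope 0.0781 edge -18.3 v [2.2000e-03 4.3393e+00]
  rail x [-16.3  13.1] z 1.5
  clamp -1 (array([ -4.5, -52.9]), array([13.8, 65. ]), 89.9)
  clamp 1 (array([-5.1, 51.2]), array([13.9, 66.2]), 89.8)
  stock top 56.2 (array([11. , -3.6]), array([ 34.1, 108.8]), 74.6)
```

View pics/s7.png

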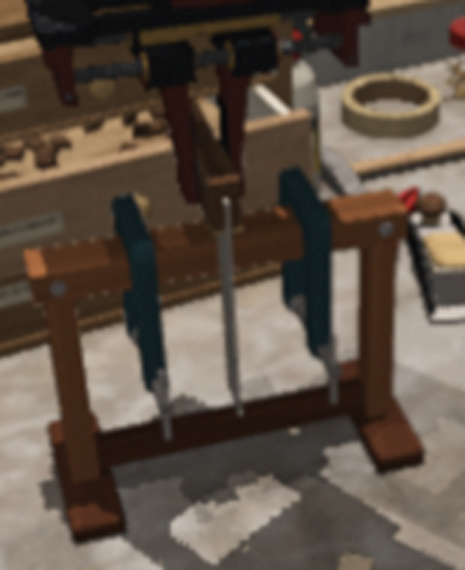

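Blade hangs at (230, 300) between the clamps, in front of the rail, with the stock just above the rail. The gap is only about 1.6 mm, so I shift 1 mm forward while lowering.

Request:
{"api": "jog_arm", "payload": {"commands": [[-1, [0.012, -0.012, 0], [0, 0, 0]], [-1, [-0.004, 0, 0.08], [0, 0, 0]], [-1, [-0.003, 0, 0.08], [0, 0, 0]], [-1, [0, 0, 0.02], [0, 0, 0]], [-1, [0, 0, 0], [0, 0, 0]], [-1, [0, 0, 0], [0, 0, 0]]]}}

```text
t: 18.7
ee_pos: [573.5, 253.3, 181.6]
orientation: [-0.263, -3.092, -0.004]
ft_force: [0.4, 0.7, -2.1]
width: 17.9
grasp_force: 30.0
```

Request:
{"api": "jog_arm", "payload": {"commands": [[-1, [0, 0, 0.01], [0, 0, 0]], [-1, [0, 0, 0], [0, 0, 0]]]}}

```text
t: 18.9
ee_pos: [573.5, 253.3, 180.8]
orientation: [-0.263, -3.093, -0.004]
ft_force: [0.5, -0.4, -2.2]
width: 18.0
grasp_force: 30.0
```

Request:
{"api": "jog_arm", "payload": {"commands": [[-1, [0, 0, 0.008], [0, 0, 0]], [-1, [0, 0, 0], [0, 0, 0]]]}}

```text
t: 19.1
ee_pos: [573.4, 253.3, 180.0]
orientation: [-0.263, -3.093, -0.004]
ft_force: [0.0, 0.7, -1.8]
width: 17.5
grasp_force: 30.0
```

```bash
python3 -c "
from r import *
d=rl()"
```

```text
tcp in rail [-4.3  2.1  5. ] F [ 0.   0.7 -1.8] t 19.1 rot [0.001 0.038 0.002]
side 11
  blade back [-3.98000e-02 -4.89683e+01] edge slope -0.0189 edge -26.3 v [0.0036 3.2945]
  rail x [-16.   12.4] z -0.3
  clamp -1 (array([-20.2, -51.4]), array([15.4, 30.5]), 88.8)
  clamp 1 (array([-3.2, 52.2]), array([15.6, 64. ]), 89.8)
  stock top 32.7 (array([11.4,  5.4]), array([111. ,  34.8]), 6.8)
scene 12
  blade back [ 8.30000e-03 -4.74202e+01] edge slope 0.065 edge -20.8 v [1.0000e-03 2.4198e+00]
  rail x [-16.2  12.8] z 1.6
  clamp -1 (array([ -3. , -53.1]), array([64.8, 13.9]), 0.5)
  clamp 1 (array([-4.7, 51.1]), array([14.3, 64.1]), 89.9)
  stock top 35.1 (array([10.6,  3.7]), array([110.1,  37.3]), 7.3)
```

Request:
{"api": "jog_arm", "payload": {"commands": [[-1, [0, 0, 0.008], [0, 0, 0]], [-1, [0, 0, 0], [0, 0, 0]]]}}

```text
t: 19.4
ee_pos: [573.5, 253.3, 179.7]
orientation: [-0.263, -3.093, -0.004]
ft_force: [-1.1, -0.5, 2.6]
width: 17.7
grasp_force: 30.0
```

Request:
{"api": "jog_arm", "payload": {"commands": [[-1, [0, 0, 0.008], [0, 0, 0]], [-1, [0, 0, 0], [0, 0, 0]]]}}

```text
t: 19.6
ee_pos: [573.5, 253.4, 179.7]
orientation: [-0.263, -3.093, -0.004]
ft_force: [-4.5, -2.4, 8.6]
width: 17.6
grasp_force: 30.0
```

Landed. I'll ease off, open partway, check, then withdraw.

Request:
{"api": "jog_arm", "payload": {"commands": [[-1, [0, 0, -0.006], [0, 0, 0]], [-0.6, [0, 0, 0], [0, 0, 0]], [-0.15, [0, 0, 0], [0, 0, 0]], [-0.15, [0, 0, 0], [0, 0, 0]], [-0.15, [0, 0, 0], [0, 0, 0]]]}}

```text
t: 20.1
ee_pos: [573.4, 253.3, 178.7]
orientation: [-0.263, -3.093, -0.004]
ft_force: [0.7, -0.1, -0.3]
width: 36.5
grasp_force: 0.0
```

```bash
python3 -c "
from r import *
d=rl()"
```

```text
tcp in rail [-4.3  2.1  3.7] F [ 0.7 -0.1 -0.3] t 20.1 rot [0.001 0.038 0.002]
side 12
  blade back [-4.43000e-02 -4.90988e+01] edge slope -0.0221 edge -26.3 v [-0.0072  2.8844]
  rail x [-16.1  12.5] z -0.2
  clamp -1 (array([-20.6, -49.8]), array([15.8, 28. ]), 88.8)
  clamp 1 (array([-3.2, 52.6]), array([15.9, 65.8]), 89.4)
  stock top 32.5 (array([10.9, -3.1]), array([109.2,  33.3]), 0.4)
scene 12
  blade back [ 2.60000e-03 -4.78171e+01] edge slope 0.0368 edge -19.4 v [9.0000e-04 2.4787e+00]
  rail x [-16.4  13. ] z 1.6
  clamp -1 (array([ -4. , -52.9]), array([66.8, 13.9]), 0.3)
  clamp 1 (array([-4. , 51.1]), array([14.1, 63. ]), 89.8)
  stock top 34.7 (array([11.8, -4.6]), array([ 30.9, 112.2]), 89.8)
```

Square rests stably. I'll withdraw straight up and away.

Request:
{"api": "jog_arm", "payload": {"commands": [[-0.15, [0.002, 0, -0.05], [0, 0, 0]], [-0.15, [0.006, 0, -0.15], [0, 0, 0]], [-0.15, [0.01, 0, -0.25], [0, 0, 0]], [-0.15, [0.01, 0, -0.3], [0, 0, 0]], [-0.15, [0.01, 0, -0.3], [0, 0, 0]], [-0.15, [0.2, 0, -0.3], [0, 0, 0]], [-0.15, [0.3, 0, 0], [0, 0, 0]], [-0.15, [0.3, 0, 0], [0, 0, 0]], [-0.15, [0, 0, 0], [0, 0, 0]], [-0.15, [0, 0, 0], [0, 0, 0]]]}}

```text
t: 21.2
ee_pos: [496.1, 267.0, 318.6]
orientation: [-0.261, -3.095, -0.006]
ft_force: [0.0, -0.0, 0.2]
width: 37.6
grasp_force: 0.0
```

Run:
```python
from r import *
M=np.c_[XB,YB,ZB]; A=[]
for _ in range(5):
    d=cam('scene');P=cloud(d);L=(P-O)@M
    mt=(abs(L[...,2])<4)&(L[...,0]>-105)&(L[...,0]<-8)&(abs(L[...,1])<28); mp=(abs(L[...,1])<30)&(L[...,2]<-25)&(L[...,2]>-110)&(abs(L[...,0])<8)
    a=plane(P,mt);b=plane(P,mp); A.append(np.arcsin(a[1]@b[1]))
print('panel',np.mean(A),np.std(A))
W=np.c_[u,v,[0,0,1]]
for n in('scene','wrist'):
    d=cam(n);L=(cloud(d)-PL)@W
    m=(abs(L[...,2]-33.5)<4)&(abs(L[...,0])<90)&(abs(L[...,1])<25)
    if m.sum()>30: print(n,'stock',np.median(L[m],0).round(1),rect(L[m][:,:2]))
    m=(L[...,0]>-60)&(L[...,0]<-10)&(abs(L[...,1]-2)<9)&(L[...,2]<-8)&(L[...,2]>-135); 
    if m.sum()>30: print(' blade',[(z,np.percentile(L[m&(abs(L[...,2]-z)<6)][:,0],3).round(1)) for z in (-20,-50,-80,-110)])
d=cam('scene'); cv2.imwrite('pics/f.png',cv2.resize(d['image'][120:300,190:470],None,fx=2.8,fy=2.8,interpolation=cv2.INTER_CUBIC))
print(get_obs()['t'])
```

```text
panel 0.004786739865198009 0.0016529553642189582
scene stock [ 4.6  2.5 34.8] (array([11.9,  1.4]), array([112.6,  18.9]), 0.2)
 blade [(-20, np.float64(-48.2)), (-50, np.float64(-48.1)), (-80, np.float64(-47.9)), (-110, np.float64(-47.0))]
wrist stock [-9.1  3.  33. ] (array([12.3,  2.8]), array([109.5,  18. ]), 0.0)
 blade [(-20, np.float64(-46.9)), (-50, np.float64(-47.1)), (-80, np.float64(-46.8)), (-110, np.float64(-46.6))]
21.6
```

View pics/f.png

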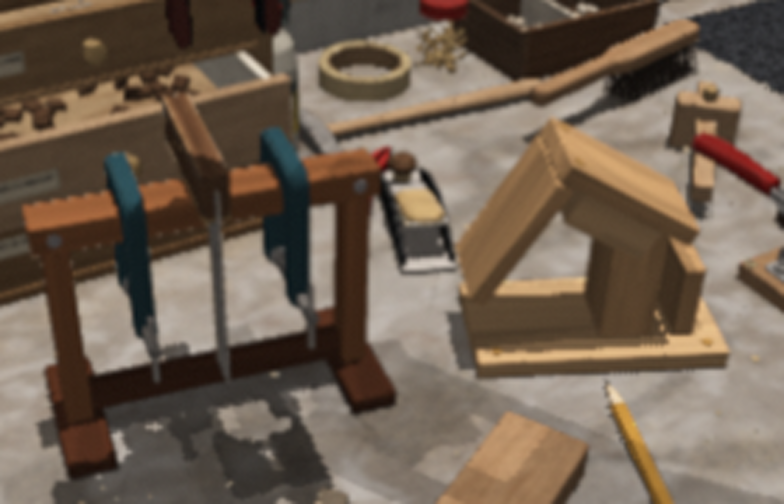

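The square hangs as before, aligned with the rail at (215, 260) between undisturbed clamps. The corner at (560, 200) is square and the gripper is clear. I'm handing in.

```bash
python3 -c "
from workcell import close_job
print(close_job())"
```

```text
the job is handed in; nothing more can be done
None
```

The corner is trued: the side panel measures about 0.005 rad from square (from about 0.097 rad at first), the try square is back over the rail between the undisturbed clamps, and the job was handed in at about 21.6 s with no verdict returned.

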